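# Take the tube head off the bench shaker

### The arm

A 7-joint arm with a two-finger parallel gripper is mounted at the origin on the work surface. World frame = base frame: x ahead of the robot, y to its left, z up, the work surface at z = 0. Lengths are in m, angles in degrees, forces in N, time in s.
With the tool pointing down it reaches from about 0.425 to 0.875 m from the base axis. Payload 4.7 kg.
Tool frame: the origin (TCP) lies between the finger pads; the fingertips stand env.finger_overhang ahead of it and the grasp point (between the pads) lies 5 mm behind it (env.finger_overhang is the distance from the TCP to the fingertips, in m); z points along the fingers, y is the line along which they close (so a half turn about z gives the same grasp; the last joint's range is limited). The gripper opens to 87 mm and grips with 3 to 60 N. Pads are 19 mm wide; open, the fingers measure 117 mm over their backs; the gripper's body (75 mm by 190 mm) begins 51 mm behind the grasp point.
Start: joints at [-71.614, 18.392, -4.016, 83.108, 1.295, 78.541, -3.26], TCP at [0.196, 0.62, 0.237] pointing down, gripper open.
Joint ranges: [-163.93, 163.93], [-17.29, 119.83], [-79.2, 71.16], [3.27, 140.29], [-89.18, 269.18], [5.43, 117.66], [-154.24, 154.24]. Speed limits (degrees/s): [147.25, 147.25, 180, 180, 180, 180, 180].

### API

Orientations are given as [roll, pitch, yaw] about the fixed x, y, z axes, in that order (R = Rz(yaw) Ry(pitch) Rx(roll)).
In Python, from cell import telemetry, eyes, env, models gives the robot as it stands. The module is installed in compiled form; this text tells all that it offers.
- The arm moves only by the tool drive_tool, never from a script. Its arguments are lists of equal length, an entry for each row: "angular": the turn, a rotation vector about the tool's x, y, z in rad, a list of three; "delta_pos": the shift along the tool's x, y, z in cm, a list of three; "gripper": the finger opening in cm, from 0 to 8.7. A call has 1 to 20 rows; each row shifts and turns the commanded pose from where the row before left it, along the tool's axes as they then stand; what a row does not reach is not made up. A row lasts 1/10 s, in which the tool goes at most 50 mm and 8.59 degrees, less where a joint would pass 70% of its speed; a pose out of reach is approached as far as the arm can. A call with a gripper value outside its range is refused whole. The fingers move at their own pace and stop on an object; "squeeze" is the grip in N (left out, the last holds). Time passes only in rows, so rows that do not move let the fingers close. It gives the time, the measured TCP pose, the force, the opening and the grip force at its end, in the units of the state.
- telemetry.get_obs(): the state, without advancing time (a new reading comes with each control period).
- eyes.read_camera(name): name is "scene" or "top"; returns a dict with "pixels" (420x560x3 uint8, red, green, blue), "mtx" (3x3 intrinsics, pixels), "origin" and "orientation" of the camera in the world. Camera axes: x right, y down, z forward; pixel columns grow to the right and rows downward; lengths in m; the calibration is good to about 2 mm. A picture is of the moment at which its call begins. There is no depth.
- env.sign_off(): hands the job in; it is judged then, once.
Trained networks look in a picture, given as the dict that the camera call returned (one of the last four; its "shot" number tells which), for a name from the list of things; names that differ only in an ending like _2 or _b are one class to them, and where a whole thing is asked for, a point or a joint stands for the part that bears it (a point fixed in the world has none). Each returns a list of dicts, best first, with "p" (0 to 1); they miss things now and then, are a little off and sometimes report something else, mostly with a low value. They report only what shows in the picture. A call takes as long as a camera call. They do not tell look-alikes from the thing itself.
- models.search_frame(picture, target): "centre" ([column, row] in pixels, amid what is visible of it).
- models.cut_out(picture, target): "pixels" (420x560 bool, what is visible of it) and "centre" ([column, row] in pixels, amid what is visible of it).
The state is a dict: "time_s": time; "qpos": joint angles; "joint_velocities": joint speeds; "effort": joint torques, N m; "tool_pos": TCP position; "tool_rot": TCP orientation; "force": force on the tool from outside, world axes, zero at the start; "wrist_torque": the same for the moment, N m; "grip_width": finger opening in m; "grasp_force": force on a finger pad.
Only numpy, scipy, OpenCV 4.12 (cv2) and the standard library are available. Lean on these libraries where they do the work, as an engineer would, in place of code of your own. Each camera call takes 0.05 s, during which the arm holds its last target. There are 200 camera calls.

### The job

Take the tube head off the bench shaker: press the shaker's release button fully down (it stays down), twist the head by its grip bar about a quarter turn anticlockwise as seen from above until it stops, and lift it straight off. Then set it down gently, standing upright on its hub, inside the shallow steel tray, and let go only once it is down, without dropping it. Leave the jar, the tip box and the tube rack where they are.

Things in the scene. Friction and masses are not known exactly. Their poses are not given: they have to be found in the camera images.
- shaker: Bench tube shaker, fixed: white housing 160 (x) x 240 (y) x 70 high, origin under its centre, z up; yaw varies. At its +y end stands a grey console (150 x 75, top 115 above the bench) with the release button; towards its -y end is the bayonet mount that carries the head: a steel collar, 106 outside diameter, 28 high, whose inward ledge over the head's lugs is broken by two wide slots.
- mount (a point): Centre of the mount's floor on the bayonet's axis: x 0, y -45, z 70 in the shaker's frame, same axes. Locked, the head's x axis lies along this x (within 6 degrees) and pins block turning. Button down, the head turns freely anticlockwise (seen from above) from 0 to a stop at 80 degrees; between 65 degrees and the stop it lifts straight out. Sideways play about 3 mm.
- button_top (a point): Centre of the top face of the release button, a plain round steel button of 30 diameter on the console, 123 from the mount axis. It stands 16 above the console when up (131 above the bench) and 4 above it when fully down.
- release_button (a joint): Travel of the release button, straight down: 0 up (locked) to 0.012 m fully down. It needs about 3 N, has no spring and stays where it is pushed; the lock pins clear the lugs after 9 mm.
- head: Tube head, loose, 0.2 to 0.45 kg, 100 high: aluminium hub (52 diameter, 38 high) with two lugs along x (45 out from the axis, 16 wide, 8 to 16 above the foot), grey disc (110 diameter, 38 to 50 above the foot) with empty tube sockets, black grip bar on top. Origin: centre of the hub's flat underside, z up, x along the bar. Same after half a turn. Starts standing in the mount.
- head_grip (a point): Where to hold the grip bar, 85 above the head's underside, on its axis. The bar is 70 long (along the head's x), 20 thick (along y) and reaches from 50 to 100 above the underside; pinch it across its 20 thickness from above.
- tray: Empty shallow steel tray, fixed, 190 x 190 outside, 30 high, walls and floor 5 thick. Origin under its centre, so its floor is 5 above it. It lies to the left or right of the shaker.
- jar: Bystander: white screw-top jar, 84 diameter, 120 high. Origin at the centre of its underside.
- tip_box: Bystander: blue box with a clear lid, 89 x 124 x 85 high. Origin at the centre of its underside.
- tube_rack: Bystander: white rack of capped tubes, 80 x 200 x 87 high. Origin at the centre of its underside.
Things that resemble listed ones, but are neither listed nor needed, are in the scene too. What is shaped like the head but purple or turquoise is not meant.

How it is judged (in metres and radians):
On the way, in this order (a step that is already met when the one before it is completed fails the run):
1. the release button is fully down while the head is still locked in the mount (value of joint release_button above 0.0095 m and angle between the x axis of head and the x axis of mount, either way round below 0.4 rad and z of head in the frame of mount below 0.01 m), for 0.1 s.
2. the head is twisted about a quarter turn in the mount (angle between the x axis of head and the x axis of mount, either way round above 1.1 rad and horizontal distance between head and mount below 0.008 m and z of head in the frame of mount below 0.015 m), for 0.1 s.
3. the head is lifted clear of the mount (z of head in the frame of mount above 0.035 m), for 0.1 s.
4. the head, still held, is set down upright in the tray (foot no more than 15 mm above the tray's floor) (height (world z) of head below 0.02 m and horizontal distance between head and tray below 0.1 m and angle between head's own z axis and vertical below 0.25 rad and contact force between the fingers and head above 0.5 N), for 0.06 s.
At the end, for the whole second after the job is handed in: The head stands upright (within 0.1 rad) on the tray's floor, its foot within 70 mm of the tray's centre in x and y and no more than 10 mm above the bench, released and at rest (under 0.02 m/s) (x of head in the frame of tray between -0.07 and 0.07 m and y of head in the frame of tray between -0.07 and 0.07 m and height (world z) of head below 0.01 m and angle between head's own z axis and vertical below 0.1 rad and linear speed of head below 0.02 m/s and contact force between the fingers and head below 0.1 N); the robot touches nothing.
It fails at once if the head is dropped or slammed into the tray (over 70 N) (contact force between head and tray above 70 N).
It fails at once if the jar is moved over 30 mm (distance of jar from where it was at the start of the episode above 0.03 m).
It fails at once if the tip box is moved over 30 mm (distance of tip_box from where it was at the start of the episode above 0.03 m).
It fails at once if the tube rack is moved over 30 mm (distance of tube_rack from where it was at the start of the episode above 0.03 m).
It also fails if it takes over 56 s, if anything falls off the work surface, if the arm or the gripper's body presses on something with over 40 N, if the wrist force passes 120 N, or if a joint passes its speed limit or range.

## Working session

There is one attempt and no reset: what is moved stays moved. The work goes in short steps, Python scripts to look and compute and a tool call to move; the robot and the scene stay as the last step left them, time stands still between calls to the robot, and variables do not carry over. Pictures are saved under pics/ and viewed, at most 10 in all, crops included, and the job is handed in when it is done.

Besides the shell and the picture viewer there is one more tool, called after "Call:" as name(argument=value, ...) on one line, values as JSON. drive_tool: Moves the arm, as the interface text tells. Its arguments: {"type":"object","properties":{"angular":{"type":"array","items":{"type":"array","items":{"type":"number"}}},"delta_pos":{"type":"array","items":{"type":"array","items":{"type":"number"}}},"gripper":{"type":"array","items":{"type":"number"}},"squeeze":{"type":"number"}},"required":["angular","delta_pos","gripper"]}

```bash
mkdir -p pics
python3 - <<'E'
from cell import telemetry, eyes, env, models
import cv2, numpy as np
o=telemetry.get_obs(); print(o, env.finger_overhang)
for n in ("top","scene"):
    p=eyes.read_camera(n); print(n,p["mtx"].tolist(),p["origin"],p["orientation"])
    cv2.imwrite(f"pics/{n}0.png",p["pixels"][:,:,::-1])
    for t in ("shaker","button_top","head","tray","jar","tip_box","tube_rack","release_button","head_grip"):
        try: print(t,[(np.round(d["centre"]).tolist(),round(d["p"],2)) for d in models.search_frame(p,t)])
        except Exception as e: print(t,e)
E
```

```text
{'time_s': 0.0, 'qpos': array([-71.61384146,  18.43954392,  -4.01613583,  83.17363011,
         1.29588025,  78.5407727 ,  -3.25965154]), 'joint_velocities': array([-0.02293195,  0.09492645,  0.02589983, -0.09349843, -0.01051969,
        0.04352419,  0.12007471]), 'effort': array([ 7.05242583e-04, -4.91294432e+01, -4.03346876e-01, -3.12519479e+01,
       -6.38628239e-02,  4.38720058e-02,  1.66864388e-04]), 'tool_pos': array([0.19619531, 0.6191404 , 0.23546723]), 'tool_rot': array([-1.79891347e+02,  6.35824247e-03,  1.62424667e+02]), 'force': array([-0.08811992, -0.23609182, -0.76671193]), 'wrist_torque': array([ 0.01752285,  0.04272082, -0.05154603]), 'grasp_force': 0.0, 'grip_width': 0.08714460009454884} 0.014
top [[545.7331671258597, 0.0, 277.1810959465765], [0.0, 545.7331671258597, 199.606309395827], [0.0, 0.0, 1.0]] [ 0.30995225 -0.02803819  1.68381829] [-171.02995076    1.20466719  -91.24802753]
shaker [([330.0, 202.0], 0.57)]
button_top [([316.0, 192.0], 0.47)]
head [([358.0, 202.0], 0.81), ([365.0, 265.0], 0.75), ([332.0, 200.0], 0.71)]
tray [([218.0, 228.0], 0.78)]
jar [([123.0, 219.0], 0.58)]
tip_box [([304.0, 133.0], 0.72)]
tube_rack [([444.0, 242.0], 0.65)]
release_button []
head_grip [([359.0, 202.0], 0.79), ([360.0, 134.0], 0.7), ([365.0, 266.0], 0.61)]
scene [[538.6145774797208, 0.0, 277.2784465107827], [0.0, 538.6145774797208, 210.59205128531187], [0.0, 0.0, 1.0]] [ 1.45307147 -0.63710915  1.35744348] [-138.95875718   -0.74923587   56.05571269]
shaker [([236.0, 255.0], 0.93)]
button_top [([251.0, 224.0], 0.67)]
head [([249.0, 307.0], 0.89), ([181.0, 215.0], 0.81), ([237.0, 253.0], 0.63)]
tray [([313.0, 188.0], 0.91)]
jar [([385.0, 151.0], 0.56), ([315.0, 192.0], 0.16)]
tip_box [([299.0, 280.0], 0.66)]
tube_rack [([116.0, 265.0], 0.74)]
release_button [([254.0, 228.0], 0.42)]
head_grip [([183.0, 217.0], 0.94), ([215.0, 240.0], 0.72), ([246.0, 304.0], 0.65)]
```

Run:
```python
import cv2
a=cv2.imread("pics/top0.png")[90:330,70:490]; cv2.imwrite("pics/topc.png",cv2.resize(a,(798,456),interpolation=cv2.INTER_CUBIC))
a=cv2.imread("pics/scene0.png")[120:360,70:430]; cv2.imwrite("pics/scenec.png",cv2.resize(a,(798,532),interpolation=cv2.INTER_CUBIC))
```

```text
(no output)
```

View pics/topc.png

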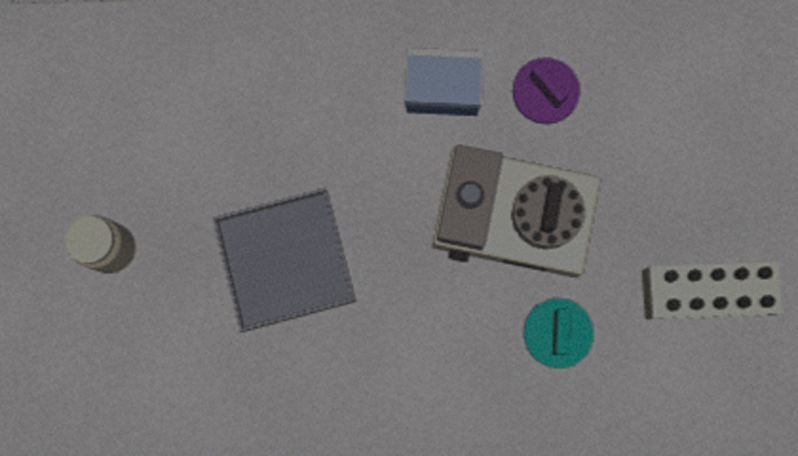

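View pics/scenec.png

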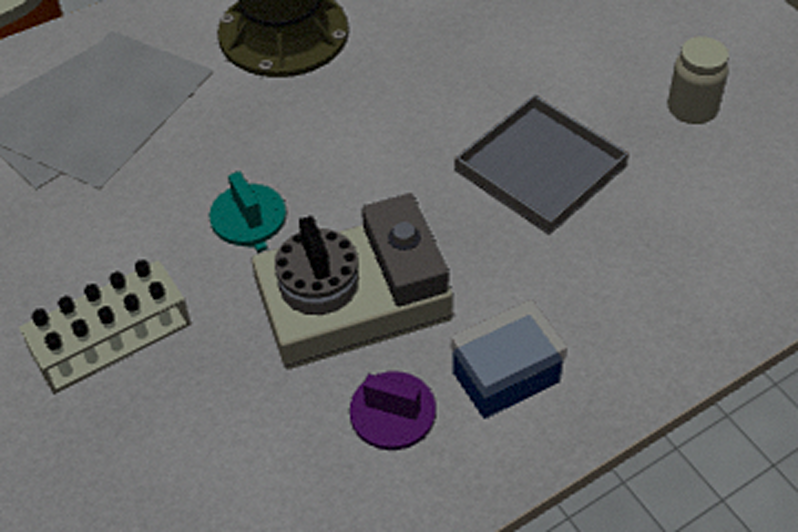

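```bash
cat > h.py <<'E'
from cell import telemetry, eyes, env, models
import cv2, numpy as np
from scipy.spatial.transform import Rotation as R
from scipy.optimize import least_squares
def cam(p): return R.from_euler("xyz",p["orientation"],degrees=True).as_matrix(),np.array(p["origin"]),np.array(p["mtx"])
def ray(p,uv,z):
    r,o,K=cam(p); d=r@np.linalg.solve(K,[uv[0],uv[1],1]); return o+d*(z-o[2])/d[2]
def proj(p,X):
    r,o,K=cam(p); c=(np.atleast_2d(X)-o)@r@K.T; return c[:,:2]/c[:,2:]
def tri(ps,uvs):
    return least_squares(lambda X: np.concatenate([proj(p,X)[0]-u for p,u in zip(ps,uvs)]),[.5,0,.1]).x
E
python3 - <<'E'
from h import *
t=eyes.read_camera("top"); s=eyes.read_camera("scene")
T=lambda x,y:(x/1.9+70,y/1.9+90); S=lambda x,y:(x*360/798+70,y*360/798+120)
b=ray(t,T(470,193.5),.131); print("btn",b,ray(s,S(404,230),.131),tri([t,s],[T(470,193.5),S(404,230)]))
m=ray(t,T(549,211.5),.12); print("disc",m,ray(s,S(316,263),.12),"dist",np.linalg.norm(m-b))
d=b-m; print("yaw",np.degrees(np.arctan2(d[1],d[0]))-90)
print("bar",ray(t,T(553.5,181),.17),ray(t,T(551.5,232),.17))
for n,p in (("t",t),("s",s)):
    for k in models.cut_out(p,"tray")[:1]:
        c=cv2.convexHull(np.argwhere(k["pixels"])[:,::-1].astype(np.float32)); q=cv2.minAreaRect(np.array([ray(p,x[0],.03)[:2] for x in c],np.float32)); print(n,"tray",q)
q=[ray(t,T(*c),.03) for c in((216,217),(326,190),(355,300),(243,331))]; print(np.round(q,3),np.mean(q,0))
for n,z,x in (("jar",.12,(90,240)),("tip",.085,(445,82)),("rack",.087,(715,290)),("purple",.05,(547,91)),("turq",.05,(559,333))): print(n,ray(t,T(*x),z))
for n,p in (("t",t),("s",s)):
    for k in models.cut_out(p,"head"): print(n,np.round(k["centre"]),k["p"],k["pixels"].sum())
E
```

```text
btn [ 0.57551856 -0.11708381  0.131     ] [ 0.5784249  -0.11816543  0.131     ] [ 0.57614425 -0.11707253  0.12794524]
disc [ 0.54657475 -0.23679578  0.12      ] [ 0.55476259 -0.23988082  0.12      ] dist 0.1236515307967707
yaw -13.5920596813245
bar [ 0.58447083 -0.23881573  0.17      ] [ 0.50848497 -0.23240734  0.17      ]
t tray ((0.4953140318393707, 0.17999958992004395), (0.19208724796772003, 0.19235560297966003), 13.78414249420166)
s tray ((0.5040310025215149, 0.17218118906021118), (0.2044726312160492, 0.2092590034008026), 13.815834999084473)
[[0.565 0.289 0.03 ]
 [0.604 0.11  0.03 ]
 [0.425 0.066 0.03 ]
 [0.38  0.245 0.03 ]] [0.49364797 0.17743837 0.03      ]
jar [0.52002588 0.46486293 0.12      ]
tip [ 0.76421209 -0.08601227  0.085     ]
rack [ 0.42377424 -0.48891946  0.087     ]
purple [ 0.75453596 -0.25181024  0.05      ]
turq [ 0.36506708 -0.25304889  0.05      ]
t [359. 137.] 0.94 953
t [366. 264.] 0.87 1109
t [358. 201.] 0.57 1105
t [218. 226.] 0.26 3983
s [246. 304.] 0.93 1142
s [213. 240.] 0.64 997
```

```bash
cat > bar.py <<'E'
from h import *
t=eyes.read_camera("top"); s=eyes.read_camera("scene")
T=lambda x,y:(x/1.9+70,y/1.9+90)
a,b=ray(t,T(434,248),.07),ray(t,T(581,275),.07); d=a-b; print("edge yaw",np.degrees(np.arctan2(d[1],d[0]))-90)
a,b=ray(t,T(459,147),.115),ray(t,T(503,155),.115); d=a-b; print("console",np.degrees(np.arctan2(d[1],d[0]))-90)
imgs=[cv2.resize(cv2.GaussianBlur(p["pixels"],(3,3),0).max(2),None,fx=4,fy=4,interpolation=cv2.INTER_CUBIC) for p in (t,s)]
M=[]
for p,g in zip((t,s),imgs):
    m=(g<42).astype(np.uint8); n,l,st,c=cv2.connectedComponentsWithStats(m)
    u=(proj(p,[.547,-.237,.165])[0]*4).astype(int); w=l[u[1]-20:u[1]+20,u[0]-20:u[0]+20]; k=np.bincount(w[w>0]).argmax(); M.append(l==k); print(st[k]/4)
B=np.array([[x,y,z] for x in(-.035,.035) for y in(-.01,.01) for z in(.12,.17)])
def cost(v):
    X=np.c_[R.from_euler("z",v[2],degrees=True).apply(B)+[v[0],v[1],0]]; e=0
    for p,m in zip((t,s),M):
        f=np.zeros(m.shape,np.uint8); cv2.fillConvexPoly(f,cv2.convexHull(((proj(p,X)+.5)*4).astype(np.int32)),1); e+=1-(m&(f>0)).sum()/(m|(f>0)).sum()
    return e
from scipy.optimize import minimize
r=minimize(cost,[.547,-.237,-8],method="Nelder-Mead",options=dict(initial_simplex=[[.547,-.237,-8],[.553,-.237,-8],[.547,-.23,-8],[.547,-.237,-16]])); print(r.x,r.fun)
E
python3 bar.py
```

```text
edge yaw -11.875751170883873
console -12.058859136674215
[355.   185.75   8.25  26.   245.75]
[202.25 218.25  16.75  28.25 970.  ]
[  0.54892697  -0.23801843 -13.13758681] 0.912985312198503
```

Call:
drive_tool(angular=[[0,0,0]], delta_pos=[[0,0,-2]], gripper=[0], squeeze=20)

```text
time_s: 1.5
tool_pos: [0.1959, 0.6181, 0.2536]
tool_rot: [-179.7, 0.0, 162.4]
force: [0.4, -0.6, 0.1]
grip_width: 0.084
grasp_force: 0.0
```

Call:
drive_tool(angular=[[0,0,0],[0,0,0],[0,0,0],[0,0,0],[0,0,0],[0,0,0],[0,0,0],[0,0,0],[0,0,0],[0,0,0],[0,0,0],[0,0,0],[0,0,0],[0,0,0],[0,0,0],[0,0,0],[0,0,0],[0,0,0],[0,0,0],[0,0,0]], delta_pos=[[-2.92,-2.93,0],[-2.92,-2.93,0],[-2.92,-2.93,0],[-2.92,-2.93,0],[-2.92,-2.93,0],[-2.92,-2.93,0],[-2.92,-2.93,0],[-2.92,-2.93,0],[-2.92,-2.93,0],[-2.92,-2.93,0],[-2.92,-2.93,0],[-2.92,-2.93,0],[-2.92,-2.93,0],[-2.92,-2.93,0],[-2.92,-2.93,0],[-2.92,-2.93,0],[-2.92,-2.93,0],[-2.92,-2.93,0],[-2.92,-2.93,0],[-2.92,-2.93,0]], gripper=[0,0,0,0,0,0,0,0,0,0,0,0,0,0,0,0,0,0,0,0])

```text
time_s: 3.5
tool_pos: [0.5768, -0.1166, 0.2569]
tool_rot: [180.0, 0.0, 162.5]
force: [0.6, 0.3, -0.1]
grip_width: 0.0
grasp_force: 0.0
```

Call:
drive_tool(angular=[[0,0,0.1488],[0,0,0.1488],[0,0,0.1488],[0,0,0.1488],[0,0,0.1488],[0,0,0.1488],[0,0,0.1488],[0,0,0.1488],[0,0,0.1488],[0,0,0.1488],[0,0,0.1488],[0,0,0.1488],[0,0,0.1488],[0,0,0.1488],[0,0,0.1488],[0,0,0.1488],[0,0,0.1488],[0,0,0.1488],[0,0,0.1488],[0,0,0.1488]], delta_pos=[[0,0,0],[0,0,0],[0,0,0],[0,0,0],[0,0,0],[0,0,0],[0,0,0],[0,0,0],[0,0,0],[0,0,0],[0,0,0],[0,0,0],[0,0,0],[0,0,0],[0,0,0],[0,0,0],[0,0,0],[0,0,0],[0,0,0],[0,0,0]], gripper=[0,0,0,0,0,0,0,0,0,0,0,0,0,0,0,0,0,0,0,0])

```text
time_s: 5.5
tool_pos: [0.5761, -0.1151, 0.2567]
tool_rot: [-180.0, -0.0, -8.4]
force: [-0.2, 0.2, 0.1]
grip_width: 0.0007
grasp_force: 0.0
```

Run:
```python
from h import *
print(telemetry.get_obs()); p=eyes.read_camera("scene")
a=p["pixels"][120:300,140:360,::-1]; cv2.imwrite("pics/s1.png",cv2.resize(a,(792,648))[:600])
```

```text
{'time_s': 5.5, 'qpos': array([-44.11569364,  17.49736309,  64.71045326,  92.50082229,
       -16.04207875,  80.20778877, -76.09277452]), 'joint_velocities': array([-10.21226747,   6.32860516,  16.04344111,   0.29773177,
        -7.77537585,   1.5480233 , -78.03999546]), 'effort': array([  0.87613491, -29.44449127,   8.09046775, -30.42251587,
         0.09856919,  -0.08487568,   1.43505692]), 'tool_pos': array([ 0.57614095, -0.11514631,  0.25665589]), 'tool_rot': array([-1.79974366e+02, -1.48757550e-02, -8.42044982e+00]), 'force': array([-0.21426321,  0.18297317,  0.0875176 ]), 'wrist_torque': array([-0.08404592,  0.16730405, -0.04024287]), 'grasp_force': 0.0, 'grip_width': 0.000651241662886511}
```

View pics/s1.png

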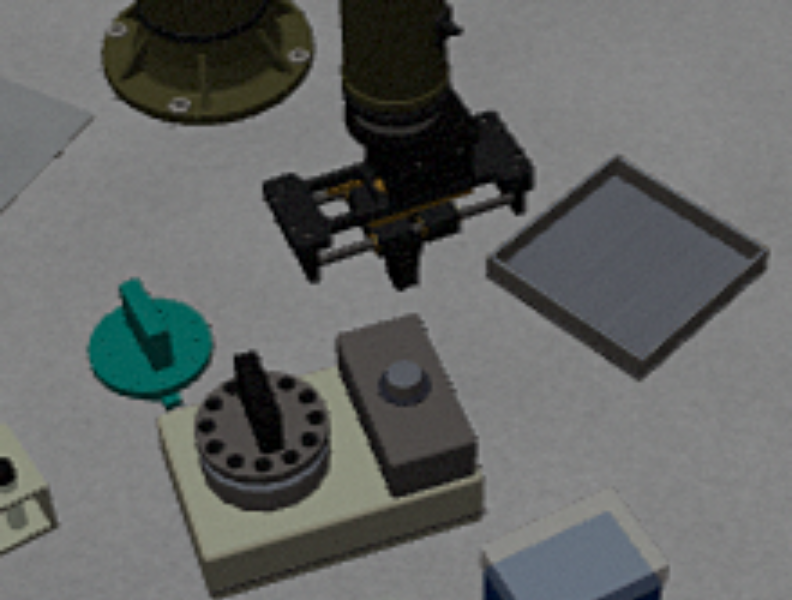

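Call:
drive_tool(angular=[[0,0,0],[0,0,0],[0,0,0],[0,0,0],[0,0,0],[0,0,0],[0,0,0],[0,0,0],[0,0,0],[0,0,0],[0,0,0],[0,0,0],[0,0,0],[0,0,0]], delta_pos=[[0,0.1,2],[0,0.1,2],[0,0,2],[0,0,2],[0,0,1],[0,0,0.5],[0,0,0.3],[0,0,0.3],[0,0,0.3],[0,0,0.3],[0,0,0.3],[0,0,0.3],[0,0,0.2],[0,0,0]], gripper=[0,0,0,0,0,0,0,0,0,0,0,0,0,0])

```text
time_s: 6.95
tool_pos: [0.5759, -0.1173, 0.1414]
tool_rot: [180.0, -0.0, -8.1]
force: [1.0, 0.4, -0.1]
grip_width: 0.0003
grasp_force: 0.1
```

Call:
drive_tool(angular=[[0,0,0],[0,0,0],[0,0,0],[0,0,0],[0,0,0]], delta_pos=[[0,0,0.2],[0,0,0.2],[0,0,0.2],[0,0,0.1],[0,0,0]], gripper=[0,0,0,0,0])

```text
time_s: 7.45
tool_pos: [0.5759, -0.1173, 0.1343]
tool_rot: [180.0, -0.0, -8.1]
force: [0.2, -0.4, -0.4]
grip_width: 0.0006
grasp_force: 0.2
```

Call:
drive_tool(angular=[[0,0,0],[0,0,0],[0,0,0]], delta_pos=[[0,0,0.1],[0,0,0.1],[0,0,0]], gripper=[0,0,0])

```text
time_s: 7.75
tool_pos: [0.5759, -0.1173, 0.1334]
tool_rot: [-180.0, -0.0, -8.1]
force: [-1.5, 1.2, 7.8]
grip_width: 0.0002
grasp_force: 4.0
```

```bash
cat > bar2.py <<'E'
from h import *
from scipy.optimize import minimize
t=eyes.read_camera("top"); s=eyes.read_camera("scene")
B=np.array([[x,y,z] for x in(-.035,.035) for y in(-.01,.01) for z in(.12,.17)])
def sil(p,v):
    X=R.from_euler("z",v[2],degrees=True).apply(B)+[v[0],v[1],0]
    f=np.zeros((1680,2240),np.uint8); cv2.fillConvexPoly(f,cv2.convexHull(np.round((proj(p,X)+.5)*4).astype(np.int32)),1)
    return cv2.resize(f.astype(np.float32),(560,420),interpolation=cv2.INTER_AREA)
# photometric: silhouette dark, disc around it grey; maximise correlation in small window
def mk(p,f):
    g=cv2.imread(f).max(2).astype(np.float32); u=proj(p,[.547,-.237,.145])[0].astype(int); w=np.s_[u[1]-18:u[1]+19,u[0]-16:u[0]+17]
    return np.minimum(g,np.percentile(g[w],60)),w
D=[(t,*mk(t,"pics/top0.png")),(s,*mk(s,"pics/scene0.png"))]
for S in (D[:1],D[1:],D):
    c=lambda v:sum(np.corrcoef(cv2.GaussianBlur(sil(p,v),(3,3),0)[w].ravel(),g[w].ravel())[0,1] for p,g,w in S)/len(S)
    for y0 in (-14,-4):
        r=minimize(c,[.547,-.237,y0],method="Nelder-Mead",options=dict(initial_simplex=[[.547,-.237,y0],[.553,-.237,y0],[.547,-.23,y0],[.55,-.24,y0+6]])); print(r.x,r.fun)
E
python3 bar2.py
```

```text
[  0.55065434  -0.2360379  -13.53129755] -0.660843138411848
[ 0.55151603 -0.23588054 -7.48331331] -0.6396867767859086
[  0.5514768   -0.23932485 -12.50640191] -0.6660400347493738
[  0.5502052   -0.23904674 -12.98664407] -0.66759553573414
[  0.55009702  -0.23749703 -13.42453259] -0.6465986869724194
[  0.54963043  -0.23713693 -11.97077637] -0.6463853695531541
```

Call:
drive_tool(angular=[[0,0,0],[0,0,0],[0,0,0],[0,0,0]], delta_pos=[[0,0,-1],[0,0,-3],[0,0,-3],[0,0,-2]], gripper=[0,0,7,7])

```text
time_s: 8.25
tool_pos: [0.5763, -0.1179, 0.2247]
tool_rot: [180.0, -0.1, -8.1]
force: [0.2, -0.3, 0.3]
grip_width: 0.0094
grasp_force: 0.0
```

Call:
drive_tool(angular=[[0,0,0],[0,0,0],[0,0,0],[0,0,0],[0,0,0.07],[0,0,0]], delta_pos=[[-0.25,3,0],[-0.25,3,0],[-0.25,3,0],[-0.25,3.2,0],[0,0,0],[0,0,0]], gripper=[7,7,7,7,7,7])

```text
time_s: 8.85
tool_pos: [0.5481, -0.2381, 0.2228]
tool_rot: [180.0, -0.0, -12.3]
force: [0.9, 0.4, 0.5]
grip_width: 0.0563
grasp_force: 0.0
```

Run:
```python
from h import *
print(telemetry.get_obs()["tool_pos"],telemetry.get_obs()["tool_rot"],telemetry.get_obs()["qpos"])
p=eyes.read_camera("scene"); q=eyes.read_camera("top")
a=cv2.resize(p["pixels"][140:290,150:290],(532,570)); b=cv2.resize(q["pixels"][160:250,290:356+44],None,fx=2.4,fy=2.4)
c=np.zeros((570,798,3),np.uint8); c[:,:532]=a; c[:b.shape[0],532:532+b.shape[1]]=b[:,:266]
cv2.imwrite("pics/s2.png",c[:,:,::-1])
```

```text
[ 0.54809028 -0.23814663  0.22275162] [ 1.79983987e+02 -1.22004967e-02 -1.22827443e+01] [-30.49534743  21.26224983  64.73560017  93.86863783 -19.62238304
  77.43194149 -65.20597395]
```

View pics/s2.png

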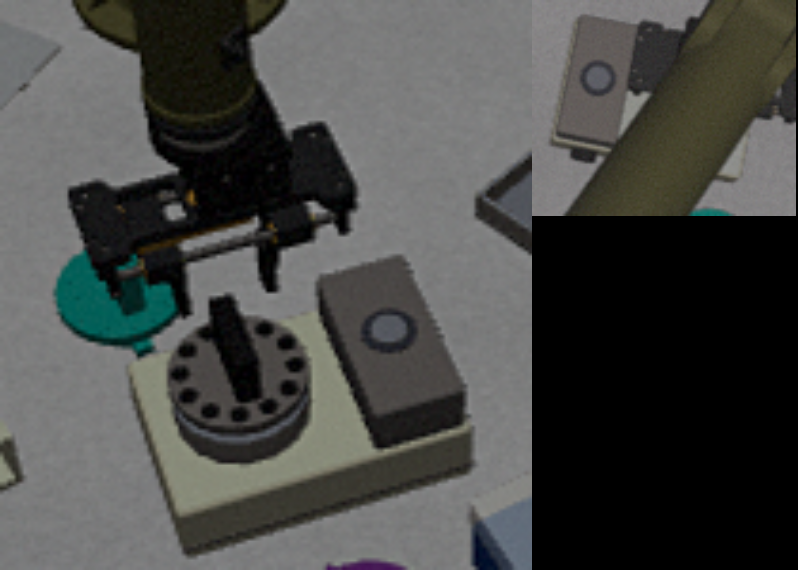

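Call:
drive_tool(angular=[[0,0,0],[0,0,0],[0,0,0],[0,0,0],[0,0,0],[0,0,0],[0,0,0],[0,0,0],[0,0,0],[0,0,0],[0,0,0],[0,0,0],[0,0,0]], delta_pos=[[0,0,1.5],[0,0,1.5],[0,0,1.5],[0,0,1.5],[0,0,1.2],[0,0,0],[0,0,0],[0,0,0],[0,0,0],[0,0,0],[0,0,0],[0,0,0],[0,0,0]], gripper=[7,7,7,7,7,7,1.5,1.5,1.5,1.5,1.5,1.5,1.5], squeeze=10)

```text
time_s: 10.25
tool_pos: [0.5488, -0.2367, 0.1506]
tool_rot: [-180.0, -0.0, -12.1]
force: [-0.5, 0.9, 0.1]
grip_width: 0.0223
grasp_force: 0.0
```

Call:
drive_tool(angular=[[0,0,0],[0,0,0],[0,0,0]], delta_pos=[[0,0,0],[0,0,0],[0,0,0]], gripper=[1.5,1.5,1.5])

```text
time_s: 10.55
tool_pos: [0.5488, -0.2366, 0.1506]
tool_rot: [-180.0, -0.0, -12.1]
force: [0.3, 0.5, 0.5]
grip_width: 0.0201
grasp_force: 10.0
```

Call:
drive_tool(angular=[[0,0,0],[0,0,0],[0,0,-0.08],[0,0,-0.08],[0,0,-0.08],[0,0,-0.08]], delta_pos=[[0,0,0],[0,0,0],[0,0,0],[0,0,0],[0,0,0],[0,0,0]], gripper=[1.5,1.5,1.5,1.5,1.5,1.5], squeeze=25)

```text
time_s: 11.15
tool_pos: [0.5488, -0.2369, 0.1506]
tool_rot: [180.0, -0.0, 6.4]
force: [0.3, 0.5, 0.3]
grip_width: 0.0196
grasp_force: 25.0
```

```bash
python3 -c "
from h import *
o=telemetry.get_obs()
for k in ('qpos','force','wrist_torque','tool_rot','tool_pos'): print(k,o[k].round(3))"
```

```text
qpos [-25.611  23.11   57.856  98.79  -20.75   69.677 -46.061]
force [0.273 0.495 0.266]
wrist_torque [-0.083  0.142 -0.028]
tool_rot [ 1.79982e+02 -1.50000e-02  6.40400e+00]
tool_pos [ 0.549 -0.237  0.151]
```

Call:
drive_tool(angular=[[0,0,-0.08],[0,0,-0.08],[0,0,-0.08],[0,0,-0.08],[0,0,-0.08],[0,0,-0.08],[0,0,-0.08],[0,0,-0.08],[0,0,-0.08],[0,0,-0.08],[0,0,-0.08],[0,0,-0.08],[0,0,0],[0,0,0]], delta_pos=[[0,0,0],[0,0,0],[0,0,0],[0,0,0],[0,0,0],[0,0,0],[0,0,0],[0,0,0],[0,0,0],[0,0,0],[0,0,0],[0,0,0],[0,0,0],[0,0,0]], gripper=[1.5,1.5,1.5,1.5,1.5,1.5,1.5,1.5,1.5,1.5,1.5,1.5,1.5,1.5])

```text
time_s: 12.55
tool_pos: [0.5488, -0.2369, 0.1506]
tool_rot: [180.0, -0.0, 61.1]
force: [-0.6, 0.5, 0.5]
grip_width: 0.02
grasp_force: 25.0
```

```bash
python3 -c "
from h import *
o=telemetry.get_obs()
for k in ('qpos','force','wrist_torque','tool_rot','tool_pos'): print(k,o[k].round(3))"
```

```text
qpos [-17.819  19.486  46.884  98.578 -15.17   68.51    4.162]
force [-0.554  0.502  0.527]
wrist_torque [-0.164  0.027  0.058]
tool_rot [179.982  -0.     61.117]
tool_pos [ 0.549 -0.237  0.151]
```

Call:
drive_tool(angular=[[0,0,-0.04],[0,0,0],[0,0,0],[0,0,0],[0,0,0],[0,0,0]], delta_pos=[[0,0,0],[0,0,-0.1],[0,0,-0.2],[0,0,-0.2],[0,0,-0.2],[0,0,-0.2]], gripper=[1.5,1.5,1.5,1.5,1.5,1.5])

```text
time_s: 13.15
tool_pos: [0.5487, -0.2367, 0.1596]
tool_rot: [-180.0, 0.0, 63.5]
force: [0.9, -0.5, -3.7]
grip_width: 0.02
grasp_force: 25.0
```

Call:
drive_tool(angular=[[0,0,0],[0,0,0],[0,0,0],[0,0,0],[0,0,0],[0,0,0]], delta_pos=[[0,0,-0.5],[0,0,-1],[0,0,-1.5],[0,0,-2],[0,0,-2],[0,0,-2]], gripper=[1.5,1.5,1.5,1.5,1.5,1.5])

```text
time_s: 13.75
tool_pos: [0.5489, -0.237, 0.2518]
tool_rot: [179.9, -0.0, 63.5]
force: [-0.1, -0.6, -4.3]
grip_width: 0.0198
grasp_force: 25.0
```

Call:
drive_tool(angular=[[0,0,0],[0,0,0],[0,0,0],[0,0,0],[0,0,0],[0,0,0],[0,0,0],[0,0,0],[0,0,0],[0,0,0],[0,0,0],[0,0,0],[0,0,0],[0,0,0],[0,0,0],[0,0,0],[0,0,0],[0,0,0]], delta_pos=[[1,-0.67,0],[2,-1.34,0],[2.2,-1.48,0],[2.2,-1.48,0],[2.2,-1.48,0],[2.2,-1.48,0],[2.2,-1.48,0],[2.2,-1.48,0],[2.2,-1.48,0],[2.2,-1.48,0],[2.2,-1.48,0],[2.2,-1.48,0],[2.2,-1.48,0],[2.2,-1.48,0],[2.2,-1.48,0],[2.2,-1.48,0],[1.0,-0.62,0],[0,0,0]], gripper=[1.5,1.5,1.5,1.5,1.5,1.5,1.5,1.5,1.5,1.5,1.5,1.5,1.5,1.5,1.5,1.5,1.5,1.5])

```text
time_s: 15.55
tool_pos: [0.4938, 0.181, 0.2491]
tool_rot: [-180.0, 0.0, 63.8]
force: [-0.7, -0.3, -3.2]
grip_width: 0.0196
grasp_force: 25.0
```

Run:
```python
from h import *
o=telemetry.get_obs()
for k in ('qpos','force','tool_rot','tool_pos'): print(k,o[k].round(3))
p=eyes.read_camera("scene"); a=p["pixels"][80:260,200:420,::-1]; cv2.imwrite("pics/s3.png",cv2.resize(a,(704,576)))
```

```text
qpos [-50.493   2.51   28.515 100.548  -1.24   77.288 -47.967]
force [-0.697 -0.306 -3.177]
tool_rot [-1.79965e+02  2.20000e-02  6.37600e+01]
tool_pos [0.494 0.181 0.249]
```

View pics/s3.png

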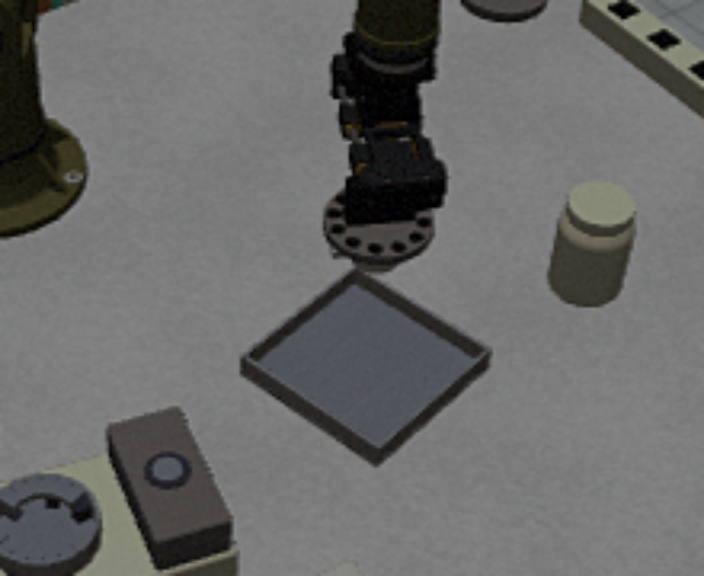

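Call:
drive_tool(angular=[[0,0,0],[0,0,0],[0,0,0],[0,0,0],[0,0,0],[0,0,0],[0,0,0],[0,0,0],[0,0,0],[0,0,0],[0,0,0],[0,0,0]], delta_pos=[[0,0,1],[0,0,2],[0,0,2],[0,0,2],[0,0,2],[0,0,2],[0,0,2],[0,0,1],[0,0,0.7],[0,0,0.4],[0,0,0.3],[0,0,0]], gripper=[1.5,1.5,1.5,1.5,1.5,1.5,1.5,1.5,1.5,1.5,1.5,1.5])

```text
time_s: 16.8
tool_pos: [0.4951, 0.1789, 0.0958]
tool_rot: [180.0, -0.0, 63.5]
force: [-0.2, -0.4, -4.6]
grip_width: 0.0197
grasp_force: 25.0
```

Call:
drive_tool(angular=[[0,0,0],[0,0,0],[0,0,0],[0,0,0],[0,0,0],[0,0,0],[0,0,0],[0,0,0]], delta_pos=[[0,0,0.2],[0,0,0.2],[0,0,0.2],[0,0,0.1],[0,0,0.1],[0,0,0.1],[0,0,0.1],[0,0,0]], gripper=[1.5,1.5,1.5,1.5,1.5,1.5,1.5,1.5])

```text
time_s: 17.6
tool_pos: [0.4949, 0.1789, 0.0856]
tool_rot: [180.0, -0.0, 63.5]
force: [0.3, -0.2, -4.0]
grip_width: 0.0197
grasp_force: 25.0
```

Call:
drive_tool(angular=[[0,0,0],[0,0,0],[0,0,0]], delta_pos=[[0,0,0.05],[0,0,0.05],[0,0,0]], gripper=[1.5,1.5,1.5])

```text
time_s: 17.9
tool_pos: [0.495, 0.1789, 0.0855]
tool_rot: [-180.0, -0.0, 63.5]
force: [-2.8, -1.3, 4.6]
grip_width: 0.0196
grasp_force: 25.0
```

Call:
drive_tool(angular=[[0,0,0],[0,0,0],[0,0,0],[0,0,0],[0,0,0],[0,0,0],[0,0,0]], delta_pos=[[0,0,0],[0,0,0],[0,0,0],[0,0,0],[0,0,0],[0,0,0],[0,0,0]], gripper=[2.2,2.5,3,4,6,6,6], squeeze=5)

```text
time_s: 18.6
tool_pos: [0.4949, 0.1789, 0.0846]
tool_rot: [180.0, -0.0, 63.5]
force: [-0.8, -0.7, -0.6]
grip_width: 0.0536
grasp_force: 0.0
```

Call:
drive_tool(angular=[[0,0,0],[0,0,0],[0,0,0],[0,0,0],[0,0,0],[0,0,0],[0,0,0],[0,0,0],[0,0,0]], delta_pos=[[0,0,-0.5],[0,0,-1],[0,0,-1.5],[0,0,-2],[0,0,-2],[0,0,-2],[0,0,-2],[0,0,-1],[0,0,0]], gripper=[6,6,6,6,6,6,6,6,6])

```text
time_s: 19.5
tool_pos: [0.4959, 0.1793, 0.2065]
tool_rot: [179.9, -0.2, 63.5]
force: [0.2, 0.7, 0.4]
grip_width: 0.06
grasp_force: 0.0
```

Run:
```python
from h import *
p=eyes.read_camera("scene"); a=p["pixels"][80:260,200:420,::-1]; cv2.imwrite("pics/s4.png",cv2.resize(a,(704,576)))
```

```text
(no output)
```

View pics/s4.png

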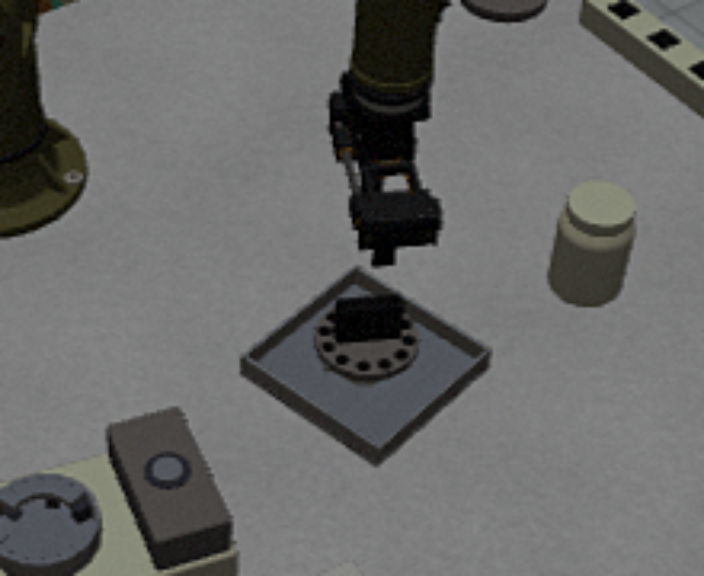

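The head stands upright in the tray with its disc at about (367,343) in the crop, and the gripper is clear above it.

```bash
python3 -c "
from cell import env
print(env.sign_off())"
```

```text
the job is handed in; nothing more can be done
None
```

The tube head is off the shaker and standing upright, released, near the middle of the tray; the jar, tip box and tube rack were not touched, and I handed the job in at about 20 s (sign-off returned no verdict).

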